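# Hang the ear defenders on their stands

## Robot

A 7-joint arm with a two-finger parallel gripper is mounted at the origin on the work surface. World frame = base frame: x ahead of the robot, y to its left, z up, the work surface at z = 0. Lengths are in m, angles in rad, forces in N, time in s.
With the tool pointing down it reaches from about 0.425 to 0.925 m from the base axis. Payload 6.8 kg.
Tool frame: the origin (TCP) lies at the very end of the fingers, on their centre line; the grasp point (between the pads) lies 19 mm behind it (bot.grip_point_offset is the distance from the TCP to the grasp point, in m); z points along the fingers, y is the line along which they close (so a half turn about z gives the same grasp; the last joint's range is limited). The gripper opens to 88 mm and grips with 3 to 60 N. Pads are 20 mm wide; open, the fingers measure 115 mm over their backs; the gripper's body (75 mm by 178 mm) begins 61 mm behind the grasp point.
Start: joints at [1.046, 0.477, 0.022, 1.555, -0.011, 1.109, -0.083], TCP at [0.273, -0.617, 0.223] pointing down, gripper open.
Joint ranges: [-2.96, 2.96], [-0.34, 2.1], [-1.41, 1.46], [0.24, 2.44], [-1.37, 4.51], [0.17, 1.92], [-2.96, 2.96]. Speed limits (rad/s): [2.39, 2.39, 3.14, 3.14, 3.14, 3.14, 3.14].

## Interface

Orientations are given as [roll, pitch, yaw] about the fixed x, y, z axes, in that order (R = Rz(yaw) Ry(pitch) Rx(roll)).
In Python, from workcell import bot, cams gives the robot as it stands.
- The arm moves only by the shell command python3 -m pendant 'ROWS' [OPENING]. ROWS is JSON, a list of rows, each a list of 2 entries, a list of its own where there are three numbers: the shift along the tool's x, y, z as a fraction of full scale, then the turn about the tool's z as a fraction of full scale. In form: [[[tx, ty, tz], roll], ...]. A call has exactly 5 rows; each row shifts and turns the commanded pose from where the row before left it, along the tool's axes as they then stand; what a row does not reach is not made up. Full scale, the value 1, is 0.25 m for a shift and 30 degrees for a turn. A row lasts 1/8 s, in which the tool goes at most 62.5 mm and 10.7 degrees, less where a joint would pass 70% of its speed; a pose out of reach is approached as far as the arm can. A call with a number of a shift or a turn outside -1 to 1 is refused whole. A call with a gripper value outside its range is refused whole. OPENING is the opening, from 0 (shut) to 1 (fully open), set as the call begins (- or left out, the last holds). The fingers move at their own pace and stop on an object; the grip force is fixed at half the most. Time passes only in rows, so rows that do not move let the fingers close, or fill a call up. It gives the time, the measured TCP pose, the force, the opening and the grip force at its end, in the units of the state.
- bot.read_state(): the state, without advancing time (a new reading comes with each control period).
- cams.camera(name): name is "scene" or "top" or "wrist"; returns the picture (420x560x3 uint8, blue, green, red); there is no depth.
- cams.camera_model(name): a dict with "vfov" (degrees; the focal length in pixels is half the picture's height over the tangent of half this angle, whatever the lens; pixels are square), "cx", "cy" (the principal point, pixels), "position" and "orientation" of the camera in the world; the wrist camera has in their place "hand_eye" (4x4, takes a point from camera to tool coordinates, whose origin is the TCP and whose axes are the flange's). Camera axes: x right, y down, z forward; pixel columns grow to the right and rows downward; lengths in m; the calibration is good to about 2 mm. A picture is of the moment at which its call begins: read the wrist's pose just before it. camera_model takes no time and is no camera call.
- bot.job_done(): hands the job in; it is judged then, once.
The state is a dict: "time_s": time; "joints": joint angles; "qd": joint speeds; "tau": joint torques, N m; "position": TCP position; "orientation": TCP orientation; "force": force on the tool from outside, world axes, zero at the start; "moment": the same for the moment, N m; "finger_gap": finger opening in m; "grasp_force": force on a finger pad.
Only numpy, scipy, OpenCV 4.12 (cv2) and the standard library are available. Lean on these libraries where they do the work, as an engineer would, in place of code of your own. Each camera call takes 0.05 s, during which the arm holds its last target. There are 200 camera calls.

## Task

Put the two pairs of ear defenders away: hang each pair by its head band over the bar of the stand it fits, the broad band on the stand with the long bar and the narrow band on the stand with the short bar. The band must lie on the bar between the two end discs with one cup hanging free on each side. The bars are set at heights you have to find out, so lower each pair gently until the bar carries it and do not ram it or let it fall; leave the glue bottle, the cup, the wax block and the jar where they stand.

Things in the scene. Friction and masses are not known exactly. Their poses are not given: they have to be found in the camera images.
- broad_muffs: ear defenders with a 40 mm wide head band, rigid, 0.22 kg, standing on the two cups; both pairs differ only in band width. Origin: middle of the underside, between the cup bottoms; z up, x across the band's 40 mm width, y along the 152 mm span from cup to cup. Cups 76 mm high, 62 mm in x, clear gap of 84 mm between them. Whole height 155 mm
- broad_crown (a point): middle of the underside of the 40 mm band at its crown, 125 mm above the origin. Flat for 18 mm in y, then falling away: 4 mm lower at 27 mm, 14 mm lower at 46 mm from the middle. Band 6 mm thick
- broad_block (a point): centre of the firm block on the crown to hold the 40 mm band by: 44 mm in y, 40 mm in x, from 130 to 155 mm above the origin
- narrow_muffs: ear defenders with a 22 mm wide head band, rigid, 0.22 kg, standing on the two cups; both pairs differ only in band width. Origin: middle of the underside, between the cup bottoms; z up, x across the band's 22 mm width, y along the 152 mm span from cup to cup. Cups 76 mm high, 62 mm in x, clear gap of 84 mm between them. Whole height 155 mm
- narrow_crown (a point): middle of the underside of the 22 mm band at its crown, 125 mm above the origin. Flat for 18 mm in y, then falling away: 4 mm lower at 27 mm, 14 mm lower at 46 mm from the middle. Band 6 mm thick
- narrow_block (a point): centre of the firm block on the crown to hold the 22 mm band by: 44 mm in y, 22 mm in x, from 130 to 155 mm above the origin
- broad_stand: fixed headset stand for the 40 mm band: 120 x 100 x 12 mm foot, post, and on top a level bar along x above the foot's middle, 22 mm in diameter, 47 mm long between end discs of 44 mm diameter that are 8 mm thick and rise 11 mm above it (3.5 mm spare on each side of the band). Origin: middle of the foot's underside, on the bench; z up, x along the bar
- broad_post (a point): centre of the top of the fixed lower tube (36 mm thick), 114 mm above the bench. The post is telescopic and was set anew: the top of the 47 mm bar is anywhere from 150 to 205 mm above the bench, on each stand differently, and not reported: find it by touch or sight
- narrow_stand: fixed headset stand for the 22 mm band: 120 x 100 x 12 mm foot, post, and on top a level bar along x above the foot's middle, 22 mm in diameter, 29 mm long between end discs of 44 mm diameter that are 8 mm thick and rise 11 mm above it (3.5 mm spare on each side of the band). Origin: middle of the foot's underside, on the bench; z up, x along the bar
- narrow_post (a point): centre of the top of the fixed lower tube (36 mm thick), 114 mm above the bench. The post is telescopic and was set anew: the top of the 29 mm bar is anywhere from 150 to 205 mm above the bench, on each stand differently, and not reported: find it by touch or sight
- glue_bottle: white glue bottle, 38 mm in diameter, 110 mm high, loose; origin at the centre of its underside. Leave alone
- paper_cup: blue cup, 72 mm in diameter, 95 mm high, loose; origin at the centre of its underside. Leave alone
- wax_block: block of wax, 60 x 90 x 35 mm, loose; origin at the centre of its underside. Leave alone
- edge_paint: amber jar, 56 mm in diameter, 70 mm high, loose; origin at the centre of its underside. Leave alone
Things that resemble listed ones, but are neither listed nor needed, are in the scene too. What is shaped like the narrow_muffs but blue is not meant.

How it is judged:
At the end, for the whole second after the job is handed in: each pair hangs at rest on the bar of its own stand, carried by it (over 0.5 N): origin within 12 mm along the bar and 30 mm across it of the stand's origin, over 18 mm above the bench, tilted and out of square less than 0.25 rad, slower than 0.03 m/s (x of broad_muffs in the frame of broad_stand between -0.012 and 0.012 m and y of broad_muffs in the frame of broad_stand between -0.03 and 0.03 m and height (world z) of each of broad_muffs, narrow_muffs above 0.018 m and angle between each of broad_muffs, narrow_muffs's own z axis and vertical below 0.25 rad and angle between the x axis of broad_muffs and the x axis of broad_stand, either way round below 0.25 rad and contact force between broad_muffs and broad_stand above 0.5 N and linear speed of each of broad_muffs, narrow_muffs below 0.03 m/s and x of narrow_muffs in the frame of narrow_stand between -0.012 and 0.012 m and y of narrow_muffs in the frame of narrow_stand between -0.03 and 0.03 m and angle between the x axis of narrow_muffs and the x axis of narrow_stand, either way round below 0.25 rad and contact force between narrow_muffs and narrow_stand above 0.5 N); the robot touches nothing.
It fails at once if the broad-band ear defenders were let fall (moving faster than 0.4 m/s, not held by the fingers) (linear speed of broad_muffs above 0.4 m/s and contact force between broad_muffs and the fingers below 0.02 N).
It fails at once if the narrow-band ear defenders were let fall (moving faster than 0.4 m/s, not held by the fingers) (linear speed of narrow_muffs above 0.4 m/s and contact force between narrow_muffs and the fingers below 0.02 N).
It fails at once if the broad-band ear defenders were rammed against a stand (over 60 N) (contact force between broad_muffs and broad_stand above 60 N or contact force between broad_muffs and narrow_stand above 60 N).
It fails at once if the narrow-band ear defenders were rammed against a stand (over 60 N) (contact force between narrow_muffs and broad_stand above 60 N or contact force between narrow_muffs and narrow_stand above 60 N).
It fails at once if something else on the bench was pushed more than 30 mm or tipped over (distance of any of glue_bottle, paper_cup, wax_block, edge_paint from where it was at the start of the episode above 0.03 m or angle between any of glue_bottle, paper_cup, wax_block, edge_paint's own z axis and vertical above 0.6 rad).
It also fails if it takes over 72 s, if anything falls off the work surface, if the arm or the gripper's body presses on something with over 40 N, if the wrist force passes 120 N, or if a joint passes its speed limit or range.

## Working session

There is one attempt and no reset: what is moved stays moved. The work goes in short steps, Python scripts to look and compute and a shell command to move; the robot and the scene stay as the last step left them, time stands still between calls to the robot, and variables do not carry over. Pictures are saved under pics/ and viewed, at most 10 in all, crops included, and the job is handed in when it is done.

```bash
ls; mkdir -p pics; python3 - <<'E'
from workcell import bot, cams
import cv2
for n in ("scene","top"):
    cv2.imwrite(f"pics/{n}0.png",cams.camera(n)); print(n,cams.camera_model(n))
print(cams.camera_model("wrist")); print(bot.read_state())
E
```

```text
pics
scene {'vfov': 45.9658805363191, 'cx': 282.4454734691669, 'cy': 202.64679487298778, 'position': array([ 1.30539652, -0.78631873,  0.92342373]), 'orientation': array([-2.2174957 , -0.01332823,  0.85466348])}
top {'vfov': 45.27180665659334, 'cx': 273.41320924024546, 'cy': 214.08051972284028, 'position': array([ 0.40797233, -0.09326589,  1.32038495]), 'orientation': array([-3.06539342,  0.0119905 , -1.56006343])}
{'vfov': 59.52906661002228, 'cx': 278.31727194804483, 'cy': 213.37507125774206, 'hand_eye': array([[ 4.09538754e-04, -9.55280146e-01, -2.95702003e-01,
         8.22300988e-02],
       [ 9.99999651e-01,  1.75864744e-04,  8.16830830e-04,
        -4.10349936e-04],
       [-7.28298717e-04, -2.95702234e-01,  9.55279885e-01,
        -1.61276145e-01],
       [ 0.00000000e+00,  0.00000000e+00,  0.00000000e+00,
         1.00000000e+00]])}
{'time_s': 0.1, 'joints': array([ 1.04588169,  0.47772067,  0.02236695,  1.55628871, -0.01151689,
        1.1093064 , -0.08312528]), 'qd': array([ 0.00080923, -0.00135098,  0.00093026, -0.00193028,  0.00278308,
        0.00105682, -0.00111484]), 'tau': array([ 4.12705573e-03, -5.84097397e+01,  1.54022735e+00, -2.73315632e+01,
       -5.41229651e-02,  1.30450370e-02,  2.32477862e-05]), 'position': array([ 0.27304687, -0.61674394,  0.22180422]), 'orientation': array([-3.14000180e+00,  1.11266449e-04,  4.16781014e-01]), 'force': array([ 0.43056442, -0.04918729, -0.33013191]), 'moment': array([-0.01073166, -0.03589162, -0.02140462]), 'grasp_force': 0.0, 'finger_gap': 0.08778993685295453}
```

View pics/scene0.png

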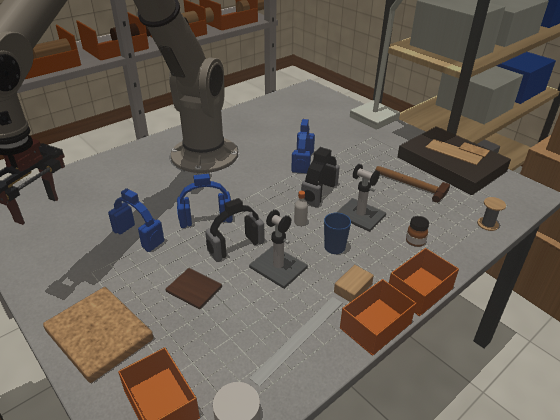

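View pics/top0.png

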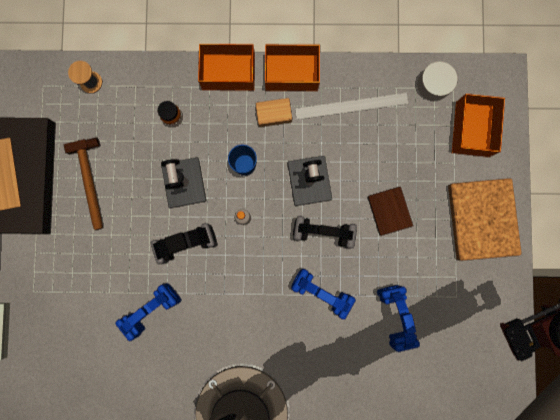

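The black muffs, at about (184,243) broad and (325,232) narrow in the top image, are the targets. The stands are at (184,182) with the long bar and (310,180) with the short one. The blue pairs are decoys. I'll zoom in for accurate pixels.

```bash
python3 - <<'E'
import cv2
a=cv2.imread("pics/top0.png")[145:270,145:365]
cv2.imwrite("pics/topz.png",cv2.resize(a,None,fx=3.6,fy=3.6,interpolation=cv2.INTER_CUBIC))
E
```

```text
(no output)
```

View pics/topz.png

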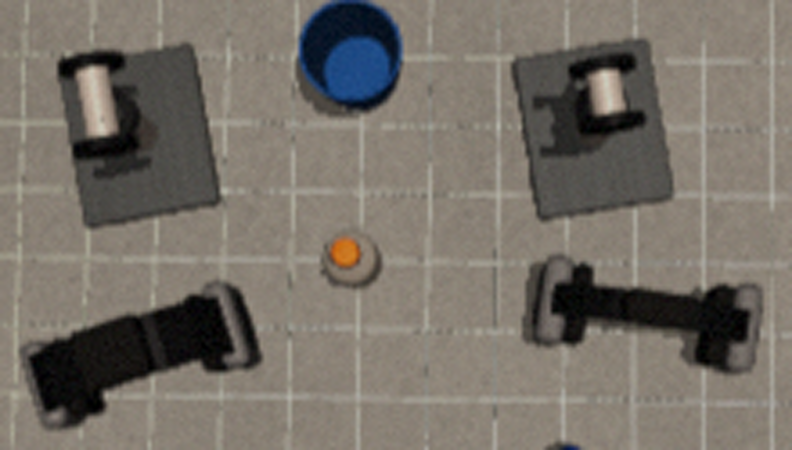

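```bash
cat > h.py <<'E'
from workcell import bot, cams
import numpy as np, cv2
from scipy.spatial.transform import Rotation as Ro
from scipy.optimize import least_squares
def model(n,st=None):
    m=cams.camera_model(n); f=210/np.tan(np.radians(m["vfov"]/2))
    if n=="wrist":
        st=st or bot.read_state(); T=np.eye(4); T[:3,:3]=Ro.from_euler("xyz",st["orientation"]).as_matrix(); T[:3,3]=st["position"]; T=T@m["hand_eye"]
        return f,m["cx"],m["cy"],T[:3,:3],T[:3,3]
    return f,m["cx"],m["cy"],Ro.from_euler("xyz",m["orientation"]).as_matrix(),m["position"]
def unp(M,px,z):
    f,cx,cy,R,p=M; d=R@np.array([(px[0]-cx)/f,(px[1]-cy)/f,1]); return p+d*(z-p[2])/d[2]
def proj(M,P):
    f,cx,cy,R,p=M; c=(np.atleast_2d(P)-p)@R; return np.c_[cx+f*c[:,0]/c[:,2],cy+f*c[:,1]/c[:,2]]
def plan(st,target,yaw):
    """needed shift in tool axes (fraction of 0.25) and turn (fraction of 30deg)"""
    R=Ro.from_euler("xyz",st["orientation"]).as_matrix()
    d=R.T@(np.array(target)-st["position"])/0.25
    dy=(yaw-st["orientation"][2]+np.pi/2)%np.pi-np.pi/2
    return d.round(3), (-dy/np.radians(30)).round(3)
E
python3 - <<'E'
from h import *
M=model("top"); z=lambda x,y:(145+x/3.6-.36,145+y/3.6-.36)
def ln(n,ps,h):
    P=[unp(M,z(*p),h) for p in ps]; 
    print(n,*[p[:2].round(3) for p in P],'mid',np.mean(P,0)[:2].round(4)); return P
fb=ln("bfoot",[(190,43),(219,200),(88,227)],.012); ln('bmid',[(190,43),(88,227)],.012)
fn=ln("nfoot",[(514,62),(648,40),(673,196),(541,218)],.012)
for h in (.14,.16,.18,.2): ln(f"bbar{h}",[(92,64),(104,142)],h); ln(f"nbar{h}",[(604,70),(611,120)],h)
ln("bcups",[(45,385),(232,325)],.06); ln("bblock",[(114,350)],.155)
ln("ncups",[(553,300),(740,328)],.06); ln("nblock",[(660,308)],.155)
ln("glue",[(350,262)],.0);ln("cup",[(350,60)],.05)
for n,P in(("b",fb[0]-fb[1]),("n",fn[1]-fn[2])): print(n,np.arctan2(P[1],P[0]),np.linalg.norm(P))
E
```

```text
bfoot [0.658 0.125] [0.542 0.102] [0.522 0.196] mid [0.5739 0.1411]
bmid [0.658 0.125] [0.522 0.196] mid [0.5897 0.1609]
nfoot [ 0.646 -0.112] [ 0.663 -0.209] [ 0.548 -0.228] [ 0.531 -0.132] mid [ 0.597  -0.1703]
bbar0.14 [0.619 0.168] [0.567 0.159] mid [0.5927 0.1637]
nbar0.14 [ 0.618 -0.169] [ 0.584 -0.174] mid [ 0.601  -0.1716]
bbar0.16 [0.615 0.164] [0.564 0.155] mid [0.5896 0.1594]
nbar0.16 [ 0.614 -0.168] [ 0.581 -0.173] mid [ 0.5977 -0.1702]
bbar0.18 [0.611 0.159] [0.561 0.151] mid [0.5865 0.155 ]
nbar0.18 [ 0.61  -0.167] [ 0.578 -0.171] mid [ 0.5944 -0.1689]
bbar0.2 [0.608 0.155] [0.559 0.146] mid [0.5833 0.1507]
nbar0.2 [ 0.607 -0.165] [ 0.575 -0.17 ] mid [ 0.5911 -0.1676]
bcups [0.407 0.213] [0.45  0.084] mid [0.4286 0.1482]
bblock [0.43  0.146] mid [0.43   0.1459]
ncups [ 0.47 -0.14] [ 0.452 -0.269] mid [ 0.4607 -0.2046]
nblock [ 0.461 -0.205] mid [ 0.4607 -0.2049]
glue [0.499 0.007] mid [0.499  0.0065]
cup [0.639 0.005] mid [0.6391 0.005 ]
b 0.202682613762787 0.117616596718005
n 0.1600212230083453 0.11568471087727612
```

```bash
python3 - <<'E'
from h import *
print(plan(bot.read_state(),[0.445,-0.205,0.32],-0.139))
E
```

```text
(array([ 1.296, -1.228, -0.391]), np.float64(1.061))
```

```bash
python3 -m pendant '[[[0,0,-0.2],0],[[0.06,-0.06,-0.19],0],[[0.14,-0.135,0],0],[[0.15,-0.14,0],0],[[0.15,-0.14,0],0]]' 1; python3 -m pendant '[[[0.16,-0.15,0],0],[[0.16,-0.15,0],0],[[0.16,-0.15,0],0],[[0.16,-0.15,0],0],[[0.15,-0.15,0],0]]';  python3 -m pendant '[[[0,0,0],0.3],[[0,0,0],0.3],[[0,0,0],0.3],[[0,0,0],0.16],[[0,0,0],0]]'; python3 -m pendant '[[[0,0,0],0],[[0,0,0],0],[[0,0,0],0],[[0,0,0],0],[[0,0,0],0]]'
python3 - <<'E'
from h import *
s=bot.read_state(); print(s["position"],s["orientation"])
a=cams.camera("wrist");cv2.imwrite("pics/w1.png",a)
E
```

```text
time_s: 0.72
position: [0.3398, -0.4563, 0.3199]
orientation: [-3.141, 0.0, 0.417]
force: [0.1, -0.8, -0.2]
finger_gap: 0.0877
grasp_force: 0.0
time_s: 1.35
position: [0.4444, -0.2048, 0.32]
orientation: [-3.141, 0.0, 0.417]
force: [0.2, 0.4, -0.1]
finger_gap: 0.088
grasp_force: 0.0
time_s: 1.98
position: [0.4439, -0.2065, 0.3199]
orientation: [-3.141, 0.001, -0.137]
force: [-0.4, 0.1, -0.0]
finger_gap: 0.0876
grasp_force: 0.0
time_s: 2.6
position: [0.4442, -0.2067, 0.3202]
orientation: [3.142, -0.0, -0.138]
force: [-0.4, -0.6, 0.3]
finger_gap: 0.0874
grasp_force: 0.0
[ 0.44418263 -0.20667502  0.32017463] [ 3.14155886e+00 -4.03623373e-05 -1.38170509e-01]
```

View pics/w1.png

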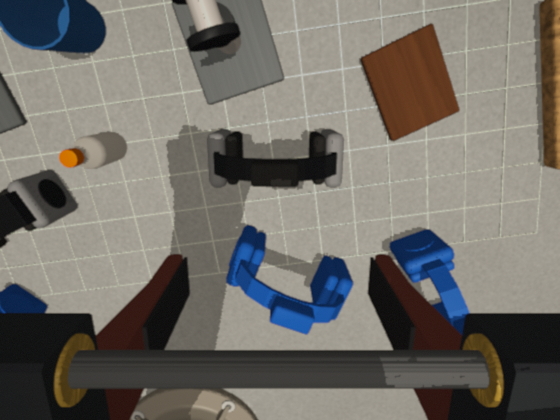

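Narrow muffs seen from the wrist: end caps at (217,158) and (333,158), block centred near (274,171), square with the tool. Next I'll measure them and look at the stand.

```bash
python3 - <<'E'
from h import *
M=model("wrist")
for n,p,z in (("blk",(274,171),.145),("capL",(217,158),.05),("capR",(333,158),.05),("capLtop",(217,136),.07),("capRtop",(333,136),.07),("crnL",(214,158),.128)):
    print(n,unp(M,p,z).round(4))
# model projection check
o=np.array([.461,-.205]);y=-.138
R=Ro.from_euler("z",y).as_matrix()
P=np.array([[0,0,.155],[-.011,0,.155],[.011,0,.155],[0,.022,.155],[0,-.022,.155],[0,.076,.04],[0,-.076,.04],[.031,.07,.02],[.031,-.07,.02]])@R.T+[*o,0]
print(proj(M,P).round(0))
print(plan(bot.read_state(),[.50,-.17,.36],-.138))
E
python3 -m pendant '[[[0.06,-0.05,-0.08],0],[[0.06,-0.06,-0.08],0],[[0.06,-0.06,0],0],[[0,0,0],0],[[0,0,0],0]]'
python3 -m pendant '[[[0,0,0],-0.3],[[0,0,0],-0.3],[[0,0,0],0],[[0,0,0],0],[[0,0,0],0]]'
python3 - <<'E'
from h import *
s=bot.read_state(); print(s["position"],s["orientation"])
cv2.imwrite("pics/w2.png",cams.camera("wrist"))
E
```

```text
blk [ 0.4636 -0.2048  0.145 ]
capL [ 0.4706 -0.137   0.05  ]
capR [ 0.4519 -0.2721  0.05  ]
capLtop [ 0.497  -0.1453  0.07  ]
capRtop [ 0.4794 -0.2718  0.07  ]
crnL [ 0.4809 -0.1487  0.128 ]
[[275. 176.]
 [275. 188.]
 [274. 164.]
 [250. 176.]
 [299. 176.]
 [212. 157.]
 [339. 157.]
 [219. 129.]
 [333. 129.]]
(array([ 0.201, -0.176, -0.159]), np.float64(-0.0))
time_s: 3.28
position: [0.4938, -0.1714, 0.3598]
orientation: [3.141, 0.001, -0.139]
force: [-0.1, -0.2, -0.8]
finger_gap: 0.0877
grasp_force: 0.0
time_s: 3.9
position: [0.4944, -0.1709, 0.3602]
orientation: [3.141, 0.0, 0.174]
force: [-0.3, 0.4, -0.9]
finger_gap: 0.0879
grasp_force: 0.0
[ 0.49444218 -0.17094231  0.36016387] [3.14148783e+00 6.06984590e-05 1.73929366e-01]
```

View pics/w2.png

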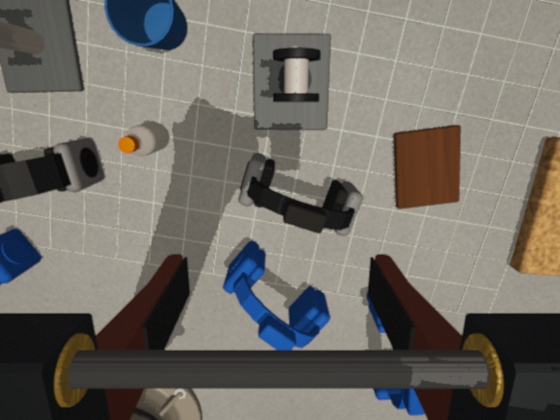

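Stand w2: foot corners (254,34), (330,34), (327,129), (255,129); disc tops span (272–320), at rows about 54 and 97. I'll fit the stand from both views.

```bash
python3 - <<'E'
from h import *
W=model("wrist");T=model("top")
z=lambda x,y:(145+x/3.6-.36,145+y/3.6-.36)
loc=lambda h,L:np.array([[.06,.05,.012],[.06,-.05,.012],[-.06,-.05,.012],[-.06,.05,.012],[L/2+.004,0,h],[-L/2-.004,0,h]])
wp=np.array([(254,34),(330,34),(327,129),(255,129),(296,54),(296,97)])
tp=np.array([z(*p) for p in [(514,62),(648,40),(673,196),(541,218),(604,70),(611,120)]])
def P(q):
    return loc(q[3],.029)@Ro.from_euler("z",q[2]).as_matrix().T+[q[0],q[1],0]
for n,f in (("w",lambda q:(proj(W,P(q))-wp).ravel()),("t",lambda q:(proj(T,P(q))-tp).ravel())):
    r=least_squares(f,[.597,-.17,.17,.16]); print(n,r.x.round(4),r.fun.round(1).reshape(-1,2).tolist())
# muffs cap positions in w2
o=np.array([.4625,-.205]);R=Ro.from_euler("z",-.138).as_matrix()
Q=np.array([[0,0,.155],[0,.022,.155],[0,-.022,.155],[0,.076,.04],[0,-.076,.04]])@R.T+[*o,0]
print(proj(W,Q).round(0))
print(plan(bot.read_state(),[.462,-.205,.20],-.138))
E
```

```text
w [ 0.5986 -0.1691  0.1752  0.1611] [[-2.1, -1.3], [1.2, -1.3], [0.5, 1.0], [-1.2, 1.1], [0.8, 0.4], [0.3, 0.3]]
t [ 0.5972 -0.1702  0.1702  0.1614] [[-0.4, -0.9], [-0.0, -0.8], [0.7, 0.7], [-0.5, 0.7], [-0.3, -0.7], [0.4, 1.0]]
[[305. 219.]
 [285. 213.]
 [325. 225.]
 [245. 175.]
 [352. 209.]]
(array([-0.152,  0.112,  0.64 ]), np.float64(0.597))
```

```bash
python3 -m pendant '[[[-0.076,0.056,0],0],[[-0.076,0.056,0],0],[[0,0,0.1],0.3],[[0,0,0.15],0.297],[[0,0,0.15],0]]' 1; python3 -m pendant '[[[0,0,0.12],0],[[0,0,0.1],0],[[0,0,0],0],[[0,0,0],0],[[0,0,0],0]]'
python3 - <<'E'
from h import *
print(plan(bot.read_state(),[.4625,-.205,.134],-.138))
E
```

```text
time_s: 4.58
position: [0.4622, -0.2051, 0.2594]
orientation: [3.141, -0.001, -0.139]
force: [0.2, -0.1, -0.1]
finger_gap: 0.0879
grasp_force: 0.0
time_s: 5.2
position: [0.4629, -0.2052, 0.2064]
orientation: [3.141, -0.002, -0.137]
force: [0.3, -0.3, -0.1]
finger_gap: 0.088
grasp_force: 0.0
(array([-0.003, -0.001,  0.29 ]), np.float64(0.002))
```

```bash
python3 -m pendant '[[[0,0,0.1],0],[[0,0,0.1],0],[[0,0,0.06],0],[[0,0,0.026],0],[[0,0,0],0]]' 1; python3 -m pendant '[[[0,0,0],0],[[0,0,0],0],[[0,0,0],0],[[0,0,0],0],[[0,0,0],0]]' 0; python3 -m pendant '[[[0,0,0],0],[[0,0,0],0],[[0,0,-0.05],0],[[0,0,-0.1],0],[[0,0,-0.1],0]]'
```

```text
time_s: 5.82
position: [0.4623, -0.205, 0.1339]
orientation: [3.142, -0.0, -0.137]
force: [-0.1, 0.3, 0.6]
finger_gap: 0.0881
grasp_force: 0.0
time_s: 6.45
position: [0.4621, -0.2051, 0.1337]
orientation: [3.141, -0.0, -0.137]
force: [0.8, -0.4, -1.1]
finger_gap: 0.0441
grasp_force: 30.0
time_s: 7.08
position: [0.4617, -0.2046, 0.1971]
orientation: [-3.141, 0.001, -0.136]
force: [1.2, 0.2, -3.0]
finger_gap: 0.0436
grasp_force: 30.0
```

```bash
python3 -m pendant '[[[0,0,-0.15],0],[[0,0,-0.15],0],[[0,0,-0.15],0],[[0,0,-0.12],0],[[0,0,-0.09],0]]'; python3 -m pendant '[[[0,0,0],0],[[0,0,0],0],[[0,0,0],0],[[0,0,0],0],[[0,0,0],0]]'
python3 - <<'E'
from h import *
s=bot.read_state(); a=cams.camera("wrist"); cv2.imwrite("pics/w3f.png",a); print(s["position"],s["force"],s["moment"],s["finger_gap"])
c=a[120:420,130:430]; cv2.imwrite("pics/w3.png",cv2.resize(c,None,fx=2,fy=2))
print(plan(s,[.598,-.1695,.36],.173))
M=model("wrist",s); R=Ro.from_euler("z",s["orientation"][2]).as_matrix(); o=s["position"]-[0,0,.134]
Q=np.array([[-.011,.022,.155],[-.011,-.022,.155],[.011,.022,.155],[.011,-.022,.155],[.031,.076,.04],[.031,-.076,.04]])@R.T+o
print(((proj(M,Q)-[130,120])*2).round(0).tolist())
E
```

```text
time_s: 7.7
position: [0.4619, -0.2046, 0.363]
orientation: [3.141, -0.001, -0.136]
force: [0.3, 0.1, -4.5]
finger_gap: 0.0441
grasp_force: 30.0
time_s: 8.32
position: [0.462, -0.2049, 0.3607]
orientation: [-3.141, 0.001, -0.137]
force: [0.3, 0.3, -2.5]
finger_gap: 0.0436
grasp_force: 30.0
[ 0.46198781 -0.20488777  0.36073112] [ 0.33462022  0.26863039 -2.54758571] [ 0.02522542  0.00383373 -0.03067922] 0.043638135820509044
(array([ 0.52 , -0.214,  0.003]), np.float64(-0.591))
[[199.0, 402.0], [399.0, 402.0], [195.0, 312.0], [403.0, 312.0], [83.0, 111.0], [514.0, 111.0]]
```

View pics/w3.png

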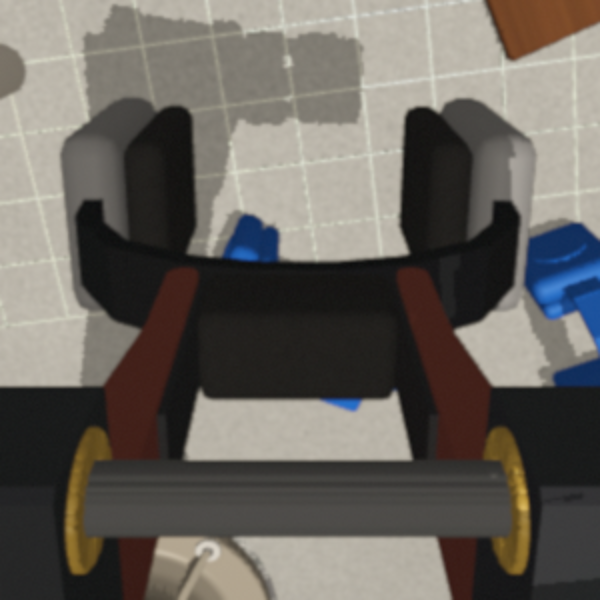

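The block top face spans rows 315–398 against 312–402 predicted, so the pair is centred in the hand and level. Moving over the narrow stand.

```bash
python3 -m pendant '[[[0.1,-0.04,0],0],[[0.14,-0.057,0],0],[[0.14,-0.057,0],0],[[0.1,-0.045,0],0],[[0.04,-0.015,0],0]]'; python3 -m pendant '[[[0,0,0],-0.15],[[0,0,0],-0.2],[[0,0,0],-0.16],[[0,0,0],-0.08],[[0,0,0],0]]'; python3 -m pendant '[[[0,0,0.02],0],[[0,0,0.02],0],[[0,0,0],0],[[0,0,0],0],[[0,0,0],0]]'
python3 - <<'E'
from h import *
s=bot.read_state(); print(s["position"],s["force"],plan(s,[.598,-.1695,.30],.173))
a=cams.camera("wrist"); cv2.imwrite("pics/w4.png",a)
c=a[80:380,130:430]; cv2.imwrite("pics/w4c.png",cv2.resize(c,None,fx=2,fy=2))
E
```

```text
time_s: 9.0
position: [0.5992, -0.1687, 0.3605]
orientation: [-3.141, 0.001, -0.135]
force: [0.2, 0.7, -2.6]
finger_gap: 0.0435
grasp_force: 30.0
time_s: 9.62
position: [0.5975, -0.1703, 0.3612]
orientation: [3.141, 0.0, 0.171]
force: [-0.6, 0.1, -3.0]
finger_gap: 0.0442
grasp_force: 30.0
time_s: 10.25
position: [0.5983, -0.1697, 0.3513]
orientation: [3.141, -0.0, 0.172]
force: [-0.2, -0.8, -2.2]
finger_gap: 0.0441
grasp_force: 30.0
[ 0.59829937 -0.16966876  0.35133599] [-0.23752808 -0.7761422  -2.20227044] (array([-0.001, -0.001,  0.205]), np.float64(-0.002))
```

View pics/w4c.png

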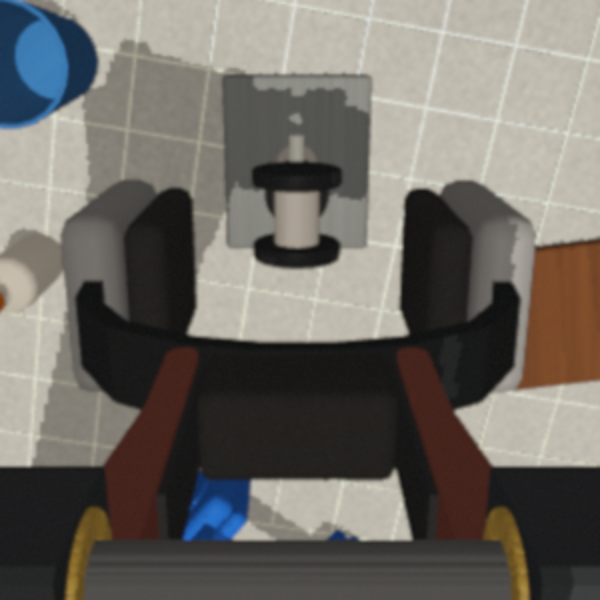

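Foot corners, in full pixels, come from the crop at (223,77), (371,75), (367,246), (227,247). The bar centreline is at crop column 297 and the discs span 252–341 (far) and 255–339 (near). Checking the projection.

```bash
python3 - <<'E'
from h import *
W=model("wrist"); u=lambda a:np.array(a,float)/2+[130,80]-.25
fc=u([(223,77),(371,75),(367,246),(227,247)])
F=np.array([[.06,.05,.012],[.06,-.05,.012],[-.06,-.05,.012],[-.06,.05,.012]])
tr=lambda q,L:L@Ro.from_euler("z",q[2]).as_matrix().T+[q[0],q[1],0]
r=least_squares(lambda q:(proj(W,tr(q,F))-fc).ravel(),[.598,-.17,.17]); print("foot",r.x.round(4),r.fun.round(1))
c=lambda P:((proj(W,P)-[130,80]+.25)*2).round(0)
t=np.linspace(0,2*np.pi,73)
for h in (.15,.16,.17,.18):
  for s,n in((1,'far'),(-1,'near')):
    D=np.vstack([np.c_[np.full(73,s*x),.022*np.cos(t),h+.022*np.sin(t)] for x in(.0145,.0225)])
    p=c(tr([.598,-.1695,.173],D)); print(h,n,p.min(0),p.max(0))
E
```

```text
foot [ 0.5991 -0.1692  0.177 ] [-1.1 -1.4  0.7 -0.7  0.5  1.3 -0.1  1.2]
0.15 far [253. 160.] [342. 191.]
0.15 near [254. 228.] [340. 266.]
0.16 far [252. 163.] [343. 196.]
0.16 near [253. 233.] [342. 273.]
0.17 far [250. 166.] [344. 200.]
0.17 near [252. 238.] [343. 279.]
0.18 far [249. 169.] [346. 205.]
0.18 near [251. 243.] [344. 286.]
```

```bash
python3 -m pendant '[[[0,0,0.1],0],[[0,0,0.15],0],[[0,0,0.15],0],[[0,0,0.1],0],[[0,0,0.04],0]]'; python3 -m pendant '[[[0,0,0.015],0],[[0,0,0.015],0],[[0,0,0.015],0],[[0,0,0.01],0],[[0,0,0.005],0]]'; python3 -m pendant '[[[0,0,0.008],0],[[0,0,0.008],0],[[0,0,0.008],0],[[0,0,0.004],0],[[0,0,0],0]]'
```

```text
time_s: 10.92
position: [0.5974, -0.1696, 0.2147]
orientation: [-3.141, 0.002, 0.172]
force: [0.3, 0.9, -2.9]
finger_gap: 0.0437
grasp_force: 30.0
time_s: 11.55
position: [0.5982, -0.1697, 0.2012]
orientation: [3.141, -0.0, 0.172]
force: [-0.5, -0.1, -3.2]
finger_gap: 0.0438
grasp_force: 30.0
time_s: 12.18
position: [0.5982, -0.1696, 0.194]
orientation: [-3.142, 0.0, 0.172]
force: [-0.0, -0.6, -2.5]
finger_gap: 0.0437
grasp_force: 30.0
```

```bash
python3 -m pendant '[[[0,0,0.004],0],[[0,0,0.004],0],[[0,0,0.004],0],[[0,0,0.004],0],[[0,0,0],0]]'
```

```text
time_s: 12.8
position: [0.5981, -0.1697, 0.19]
orientation: [-3.142, 0.0, 0.172]
force: [0.3, 0.2, -3.8]
finger_gap: 0.0442
grasp_force: 30.0
```

```bash
python3 -m pendant '[[[0,0,0.004],0],[[0,0,0.004],0],[[0,0,0.004],0],[[0,0,0.004],0],[[0,0,0],0]]'
```

```text
time_s: 13.42
position: [0.5981, -0.1697, 0.186]
orientation: [-3.142, 0.0, 0.172]
force: [0.0, 0.6, -3.1]
finger_gap: 0.0437
grasp_force: 30.0
```

```bash
python3 -m pendant '[[[0,0,0.004],0],[[0,0,0.004],0],[[0,0,0.004],0],[[0,0,0.004],0],[[0,0,0],0]]'
```

```text
time_s: 14.05
position: [0.5981, -0.1697, 0.182]
orientation: [-3.142, 0.0, 0.172]
force: [0.1, -0.2, -2.3]
finger_gap: 0.044
grasp_force: 30.0
```

```bash
python3 -m pendant '[[[0,0,0.004],0],[[0,0,0.004],0],[[0,0,0.004],0],[[0,0,0],0],[[0,0,0],0]]'
```

```text
time_s: 14.68
position: [0.5982, -0.1697, 0.1792]
orientation: [3.142, -0.0, 0.172]
force: [0.1, 0.1, -2.3]
finger_gap: 0.0438
grasp_force: 30.0
```

```bash
python3 -m pendant '[[[0,0,0.004],0],[[0,0,0.004],0],[[0,0,0.004],0],[[0,0,0],0],[[0,0,0],0]]'
```

```text
time_s: 15.3
position: [0.5983, -0.1697, 0.1776]
orientation: [3.141, -0.001, 0.172]
force: [-2.7, 0.1, 7.5]
finger_gap: 0.0441
grasp_force: 30.0
```

```bash
python3 -m pendant '[[[0,0,0.004],0],[[0,0,0.004],0],[[0,0,0.004],0],[[0,0,0],0],[[0,0,0],0]]'
```

```text
time_s: 15.92
position: [0.5985, -0.1697, 0.1774]
orientation: [3.14, -0.001, 0.172]
force: [-11.4, 1.7, 25.4]
finger_gap: 0.0442
grasp_force: 30.0
```

Contact at TCP z 0.1775, which puts the bar top near 0.168. I'll ease off and check that the band sits on the bar and not on a disc.

```bash
python3 -m pendant '[[[0,0,-0.006],0],[[0,0,-0.006],0],[[0,0,-0.003],0],[[0,0,0],0],[[0,0,0],0]]'
python3 - <<'E'
from h import *
s=bot.read_state(); print(s["position"],s["force"])
M=model("scene"); a=cams.camera("scene"); c0=proj(M,[.598,-.1695,.16])[0].astype(int); print(c0)
c=a[c0[1]-50:c0[1]+50,c0[0]-65:c0[0]+65]; cv2.imwrite("pics/s1.png",cv2.resize(c,None,fx=6,fy=6,interpolation=cv2.INTER_CUBIC))
E
```

```text
time_s: 16.55
position: [0.5984, -0.1697, 0.1776]
orientation: [3.141, -0.0, 0.172]
force: [-4.2, 0.9, 7.3]
finger_gap: 0.0436
grasp_force: 30.0
[ 0.59835479 -0.16971379  0.17761817] [-4.15341487  0.85331376  7.34296986]
[278 220]
```

View pics/s1.png

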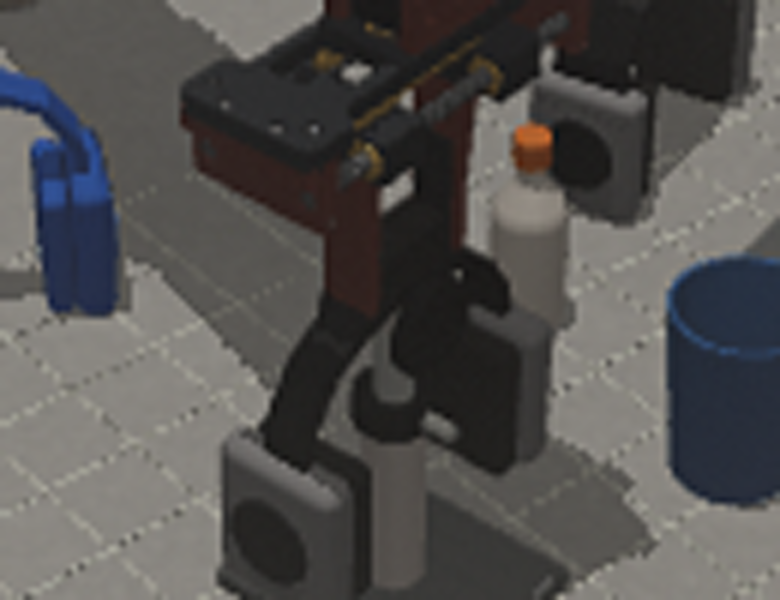

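```bash
python3 - <<'E'
from h import *
M=model("scene"); a=cv2.imread("pics/s1.png"); a=cv2.convertScaleAbs(a,alpha=2.2,beta=20)
R=Ro.from_euler("z",.173).as_matrix(); t=np.linspace(0,2*np.pi,60); b=a.copy(); out=[]
for h,col in((.157,(0,255,0)),(.1465,(0,0,255))):
    q=a.copy()
    D=np.c_[np.full(60,.0225),.022*np.cos(t),h+.022*np.sin(t)]@R.T+[.598,-.1695,0]
    p=((proj(M,D)-[213,170]+.5)*6-.5).astype(int); cv2.polylines(q,[p],True,col,1); out.append(q[200:460,300:600])
cv2.imwrite("pics/s1b.png",cv2.resize(np.hstack(out+[a[200:460,300:600]]),(800,231*1)))
E
```

```text
(no output)
```

View pics/s1b.png

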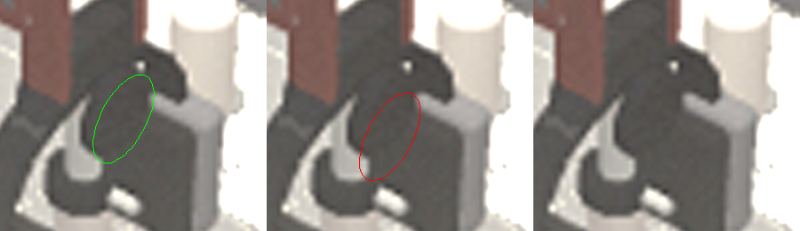

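The disc outline fits axis height 0.157 (green), so the band is on the bar. Releasing.

```bash
python3 -m pendant '[[[0,0,-0.001],0],[[0,0,0],0],[[0,0,0],0],[[0,0,0],0],[[0,0,0],0]]' 1; python3 -m pendant '[[[0,0,-0.02],0],[[0,0,-0.08],0],[[0,0,-0.15],0],[[0,0,-0.2],0],[[0,0,-0.2],0]]'
python3 - <<'E'
from h import *
s=bot.read_state(); print(s["position"],plan(s,[.40,.15,.33],.321))
E
```

```text
time_s: 17.23
position: [0.5982, -0.1697, 0.1771]
orientation: [-3.142, -0.0, 0.172]
force: [-0.8, 0.3, 0.6]
finger_gap: 0.0871
grasp_force: 0.0
time_s: 17.85
position: [0.598, -0.1696, 0.3416]
orientation: [3.142, -0.0, 0.172]
force: [0.6, 0.1, 0.8]
finger_gap: 0.0882
grasp_force: 0.0
[ 0.59796857 -0.1696014   0.34160239] (array([-0.561, -1.395,  0.046]), np.float64(-0.284))
```

```bash
python3 -m pendant '[[[0,-0.1,-0.08],0],[[0,-0.15,0],0],[[-0.03,-0.17,0],0],[[-0.03,-0.17,0],0],[[-0.03,-0.17,0],0]]'; python3 -m pendant '[[[-0.03,-0.17,0],0],[[-0.03,-0.17,0],0],[[-0.03,-0.15,0],0],[[-0.02,-0.1,0],-0.03],[[0,0,0],0]]'; python3 -m pendant '[[[0,0,0],0],[[0,0,0],0],[[0,0,0],0],[[0,0,0],0],[[0,0,0],0]]'
python3 - <<'E'
from h import *
import json
s=bot.read_state(); print(s["position"],s["orientation"])
a=cams.camera("wrist"); t=cams.camera("top"); cv2.imwrite("pics/w5.png",a); cv2.imwrite("pics/t5.png",t)
json.dump({k:list(map(float,s[k])) for k in("position","orientation")},open("w5.json","w"))
M=model("wrist",s)
for n,P in (("stand",[.59,.161,.1]),("muffs",[.429,.147,.1])): print(n,proj(M,P))
E
```

```text
time_s: 18.48
position: [0.5418, 0.0164, 0.3588]
orientation: [-3.141, 0.001, 0.174]
force: [1.2, 0.4, 1.2]
finger_gap: 0.0876
grasp_force: 0.0
time_s: 19.1
position: [0.4899, 0.1563, 0.3594]
orientation: [-3.141, 0.0, 0.193]
force: [-0.1, -0.9, -0.4]
finger_gap: 0.0875
grasp_force: 0.0
time_s: 19.73
position: [0.4912, 0.1541, 0.3596]
orientation: [-3.142, -0.0, 0.188]
force: [0.2, 0.3, 0.7]
finger_gap: 0.0877
grasp_force: 0.0
[0.49116159 0.1541161  0.35964983] [-3.14155983e+00 -1.37179015e-05  1.87681270e-01]
stand [[289.40896963  84.03888446]]
muffs [[274.72665658 224.64636136]]
```

```bash
python3 - <<'E'
import cv2,numpy as np
a=cv2.imread("pics/w5.png")[15:265,185:385]; t=cv2.imread("pics/t5.png")[145:265,275:375]
c=np.zeros((600,800,3),np.uint8); c[:,:480]=cv2.resize(a,(480,600),interpolation=cv2.INTER_CUBIC); c[:384,480:]=cv2.resize(t,(320,384),interpolation=cv2.INTER_CUBIC)
cv2.imwrite("pics/c5.png",c)
E
```

```text
(no output)
```

View pics/c5.png

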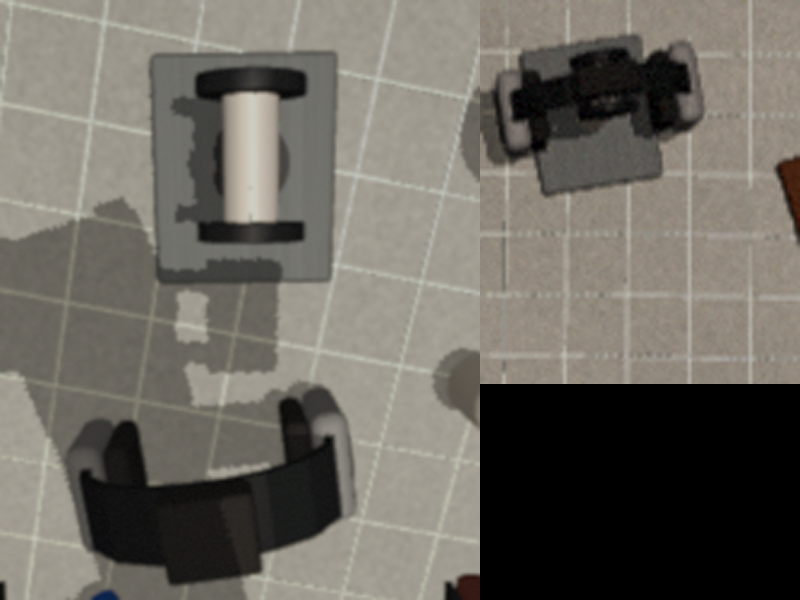

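Narrow pair hangs properly between its discs. Broad stand and block are clearly visible in the left tile: foot corners (151,55), (337,52), (331,281), (159,283); block top corners (159,500), (249,486), (262,570), (170,584).

```bash
python3 - <<'E'
from h import *
import json
s=json.load(open("w5.json")); W=model("wrist",s)
u=lambda a:np.array(a,float)/2.4+[185,15]-.3
c=lambda P:((proj(W,P)-[185,15]+.3)*2.4).round(0)
tr=lambda q,L:np.array(L)@Ro.from_euler("z",q[2]).as_matrix().T+[q[0],q[1],0]
fc=u([(151,55),(337,52),(331,281),(159,283)])
F=np.array([[.06,.05,.012],[.06,-.05,.012],[-.06,-.05,.012],[-.06,.05,.012]])
r=least_squares(lambda q:(proj(W,tr(q,F))-fc).ravel(),[.59,.16,.19]); print("foot",r.x.round(4),r.fun.round(1))
t=np.linspace(0,2*np.pi,73)
def ext(q):
    o=[]
    for sg in(1,-1):
        D=np.vstack([np.c_[np.full(73,sg*x),.022*np.cos(t),q[3]+.022*np.sin(t)] for x in(.0235,.0315)])
        p=(proj(W,tr(q,D))-[185,15]+.3)*2.4; o+=[p[:,0].min(),p[:,0].max(),p[:,1].min(),p[:,1].max()]
    return np.array(o)
ob=np.array([196,306,66,97,198,304,218,243.])
w=np.array([1,1,1,.3,1,1,0.3,1])
g=least_squares(lambda q:(ext(q)-ob)*w,[.59,.16,.19,.16]); print("discs",g.x.round(4),(ext(g.x)-ob).round(1))
jf=lambda q:np.r_[(proj(W,tr(q,F))-fc).ravel()*2.4,(ext(q)-ob)*w]
g=least_squares(jf,[.59,.16,.19,.16]); print("joint",g.x.round(4),(ext(g.x)-ob).round(1))
B=[[.02,.022,.155],[.02,-.022,.155],[-.02,-.022,.155],[-.02,.022,.155]]
bc=u([(159,500),(249,486),(262,570),(170,584)])
m=least_squares(lambda q:(proj(W,tr(q,B))-bc).ravel(),[.43,.146,.32]); print("block",m.x.round(4),m.fun.round(1))
print("caps",c(tr(m.x,[[0,.076,.04],[0,-.076,.04]])).tolist())
print(plan(bot.read_state(),[*m.x[:2],.20],m.x[2]))
E
```

```text
foot [0.5902 0.1622 0.2003] [-0.9 -0.9  0.8 -0.7  1.   0.9 -0.9  1. ]
discs [0.5908 0.1626 0.1977 0.1417] [-0.9  0.8  0.3  5.7 -0.3  0.4  0.8 -0.9]
joint [0.5905 0.1624 0.1998 0.1428] [-1.   1.   1.   6.4 -0.1  0.9  1.6  0.2]
block [0.4325 0.1499 0.3345] [-2.3  0.1  1.6  0.1  1.3  0.1 -0.6 -0.3]
caps [[82.0, 482.0], [346.0, 444.0]]
(array([-0.234, -0.027,  0.639]), np.float64(-0.28))
```

```bash
python3 -m pendant '[[[-0.08,-0.007,0],0],[[-0.08,-0.01,0],0],[[-0.075,-0.01,0.05],0],[[0,0,0.15],-0.15],[[0,0,0.15],-0.12]]' 1; python3 -m pendant '[[[0,0,0.15],0],[[0,0,0.1],0],[[0,0,0.04],0],[[0,0,0],0],[[0,0,0],0]]'
python3 - <<'E'
from h import *
print(plan(bot.read_state(),[.4317,.1493,.134],.33))
E
```

```text
time_s: 20.45
position: [0.4322, 0.1499, 0.2717]
orientation: [3.141, -0.002, 0.332]
force: [-0.7, -0.4, 0.4]
finger_gap: 0.0876
grasp_force: 0.0
time_s: 21.08
position: [0.4328, 0.1503, 0.2007]
orientation: [3.142, -0.002, 0.329]
force: [-0.0, 0.4, 0.0]
finger_gap: 0.0878
grasp_force: 0.0
(array([-0.006,  0.002,  0.267]), np.float64(-0.001))
```

```bash
python3 -m pendant '[[[-0.004,0.002,0.1],0],[[0,0,0.09],0],[[0,0,0.05],0],[[0,0,0.026],0],[[0,0,0],0]]' 1; python3 -m pendant '[[[0,0,0],0],[[0,0,0],0],[[0,0,0],0],[[0,0,0],0],[[0,0,0],0]]' 0; python3 -m pendant '[[[0,0,0],0],[[0,0,0],0],[[0,0,-0.05],0],[[0,0,-0.1],0],[[0,0,-0.15],0]]';python3 -m pendant '[[[0,0,-0.15],0],[[0,0,-0.15],0],[[0,0,-0.15],0],[[0,0,-0.12],0],[[0,0,-0.05],0]]'; python3 -m pendant '[[[0,0,0],0],[[0,0,0],0],[[0,0,0],0],[[0,0,0],0],[[0,0,0],0]]'
python3 - <<'E'
from h import *
s=bot.read_state(); a=cams.camera("wrist"); cv2.imwrite("pics/w6.png",a); print(s["position"],s["orientation"],s["force"],s["moment"])
M=model("wrist",s); R=Ro.from_euler("z",s["orientation"][2]).as_matrix(); o=s["position"]-[0,0,.134]
Q=np.array([[-.02,0,.155],[.02,0,.155],[.02,0,.131],[-.02,0,.155]])@R.T+o
print(proj(M,Q).round(1).tolist())
g=cv2.cvtColor(a,6)[:,262:288].mean(1); print("row means",[(i,int(g[i])) for i in range(240,345,2)])
b=cv2.cvtColor(cv2.imread("pics/w3f.png"),6)[:,262:288].mean(1); print("narrow ref",[(i,int(b[i])) for i in range(240,345,2)])
print(plan(s,[.5905,.1623,.36],.199))
E
```

```text
time_s: 21.7
position: [0.4315, 0.1493, 0.1334]
orientation: [-3.142, -0.0, 0.329]
force: [0.3, 0.1, 0.2]
finger_gap: 0.0875
grasp_force: 0.0
time_s: 22.32
position: [0.4313, 0.1494, 0.1332]
orientation: [-3.141, -0.0, 0.329]
force: [-0.3, 0.9, -0.6]
finger_gap: 0.0433
grasp_force: 30.0
time_s: 22.95
position: [0.4303, 0.1484, 0.2086]
orientation: [3.142, 0.003, 0.329]
force: [-0.6, 0.6, -1.7]
finger_gap: 0.0441
grasp_force: 30.0
time_s: 23.58
position: [0.4315, 0.1492, 0.365]
orientation: [3.141, -0.002, 0.329]
force: [-0.4, -0.2, -3.4]
finger_gap: 0.044
grasp_force: 30.0
time_s: 24.2
position: [0.4312, 0.1491, 0.3629]
orientation: [-3.142, 0.001, 0.329]
force: [0.1, -0.3, -2.1]
finger_gap: 0.0438
grasp_force: 30.0
[0.43122964 0.14908523 0.36285991] [-3.14152109e+00  5.40686299e-04  3.29413788e-01] [ 0.06634643 -0.34307547 -2.09753448] [ 0.01799539 -0.04726016  0.02791138]
[[279.0, 338.9], [279.1, 256.6], [279.0, 236.1], [279.0, 338.9]]
row means [(240, 20), (242, 26), (244, 23), (246, 23), (248, 23), (250, 23), (252, 23), (254, 24), (256, 23), (258, 23), (260, 26), (262, 29), (264,
[... 410 characters left out ...]
), (340, 99), (342, 160), (344, 157)]
narrow ref [(240, 143), (242, 145), (244, 147), (246, 145), (248, 140), (250, 90), (252, 15), (254, 19), (256, 25), (258, 21), (260, 21), (262, 21), (264, 21), (266, 22), (268, 22), (270, 22), (272, 21), (274, 22), (276, 25), (278, 28), (280, 30), (282, 31), (284, 31), (286, 32), (288, 32), (290, 32), (292, 32), (294, 32), (296, 31), (298, 31), (300, 32), (302, 32), (304, 32), (306, 32), (308, 31), (310, 32), (312, 31), (314, 31), (316, 31), (318, 40), (320, 154), (322, 180), (324, 180), (326, 180), (328, 182), (330, 180), (332, 180), (334, 180), (336, 180), (338, 180), (340, 179), (342, 181), (344, 180)]
(array([0.62 , 0.156, 0.011]), np.float64(0.249))
```

```bash
python3 -m pendant '[[[0.09,0.022,0],0],[[0.16,0.04,0],0],[[0.17,0.043,0],0],[[0.14,0.036,0],0],[[0.064,0.016,0],0]]'; python3 -m pendant '[[[0,0,0],0.08],[[0,0,0],0.1],[[0,0,0],0.068],[[0,0,0],0],[[0,0,0],0]]'; python3 -m pendant '[[[0,0,0.02],0],[[0,0,0.02],0],[[0,0,0],0],[[0,0,0],0],[[0,0,0],0]]'
python3 - <<'E'
from h import *
s=bot.read_state(); a=cams.camera("wrist"); cv2.imwrite("pics/w7.png",a); g=cv2.cvtColor(a,6)
print(s["position"],s["force"],plan(s,[.5912,.1624,.20],.199))
W=model("wrist",s)
tr=lambda q,L:np.array(L)@Ro.from_euler("z",q[2]).as_matrix().T+[q[0],q[1],0]
q=[.5905,.1623,.199]; t=np.linspace(0,2*np.pi,73)
for h in(.142,.150):
  for sg in(1,-1):
    D=np.vstack([np.c_[np.full(73,sg*x),.022*np.cos(t),h+.022*np.sin(t)] for x in(.0235,.0315)]); p=proj(W,tr(q,D)); print(h,sg,p.min(0).round(1),p.max(0).round(1))
  print("bar",proj(W,tr(q,[[0,.011,h],[0,-.011,h]])).round(1).tolist())
m=proj(W,tr(q,[[0,0,.15]]))[0].astype(int); print("col at row",m,[(i,int(g[m[1]-4:m[1]+4,i].mean())) for i in range(m[0]-28,m[0]+30,2)])
print("rows",[(i,int(g[i,m[0]-4:m[0]+4].mean())) for i in range(m[1]-60,m[1]+60,2)])
E
```

```text
time_s: 24.88
position: [0.5934, 0.1621, 0.3621]
orientation: [-3.141, 0.001, 0.328]
force: [-0.2, 0.4, -3.1]
finger_gap: 0.0438
grasp_force: 30.0
time_s: 25.5
position: [0.5916, 0.1624, 0.3632]
orientation: [3.142, -0.0, 0.2]
force: [-0.3, 0.4, -2.7]
finger_gap: 0.0441
grasp_force: 30.0
time_s: 26.12
position: [0.5917, 0.1625, 0.3533]
orientation: [-3.142, -0.0, 0.2]
force: [0.7, 0.3, -1.9]
finger_gap: 0.044
grasp_force: 30.0
[0.59172147 0.16250543 0.35333043] [ 0.68321376  0.33759269 -1.85076749] (array([-0.002,  0.   ,  0.613]), np.float64(0.001))
0.142 1 [256.8 150.7] [300.4 165.1]
0.142 -1 [257.7 200.4] [299.4 219.5]
bar [[267.9, 184.0], [289.2, 184.0]]
0.15 1 [256.4 151.7] [300.8 166.5]
0.15 -1 [257.3 202.3] [299.8 222. ]
bar [[267.7, 185.7], [289.4, 185.8]]
col at row [278 185] [(250, 88), (252, 87), (254, 86), (256, 86), (258, 86), (260, 87), (262, 84), (264, 56), (266, 46), (268, 129), (270, 148), (272, 157), (274, 167), (276, 169), (278, 170), (280, 167), (282, 160), (284, 156), (286, 149), (288, 125), (290, 50), (292, 77), (294, 128), (296, 144), (298, 145), (300, 148), (302, 142), (304, 142), (306, 143)]
rows [(125, 131), (127, 107), (129, 89), (131, 89), (133, 89), (135, 90), (137, 89), (139, 89), (141, 89), (143, 89), (145, 89), (147, 90), (149, 126), (151, 130), (153, 23), (155, 20), (157, 23), (159, 36), (161, 35), (163, 32), (165, 72), (167, 164), (169, 169), (171, 169), (173, 169), (175, 168), (177, 168), (179, 168), (181, 168), (183, 168), (185, 168), (187, 168), (189, 168), (191, 168), (193, 167), (195, 168), (197, 167), (199, 167), (201, 167), (203, 167), (205, 179), (207, 206), (209, 197), (211, 67), (213, 29), (215, 43), (217, 40), (219, 44), (221, 151), (223, 200), (225, 183), (227, 168), (229, 164), (231, 161), (233, 154), (235, 147), (237, 63), (239, 19), (241, 27), (243, 26)]
```

```bash
python3 -m pendant '[[[-0.002,0,0.12],0],[[0,0,0.17],0],[[0,0,0.15],0],[[0,0,0.1],0],[[0,0,0.05],0]]'; python3 -m pendant '[[[0,0,0.025],0],[[0,0,0.02],0],[[0,0,0.015],0],[[0,0,0.01],0],[[0,0,0],0]]'; python3 -m pendant '[[[0,0,0.005],0],[[0,0,0.005],0],[[0,0,0.005],0],[[0,0,0.005],0],[[0,0,0],0]]'
```

```text
time_s: 26.8
position: [0.5906, 0.1621, 0.2044]
orientation: [3.141, 0.002, 0.2]
force: [-0.2, -0.3, -2.6]
finger_gap: 0.0437
grasp_force: 30.0
time_s: 27.42
position: [0.5912, 0.1623, 0.1882]
orientation: [3.142, -0.0, 0.199]
force: [0.5, 1.2, -2.1]
finger_gap: 0.0436
grasp_force: 30.0
time_s: 28.05
position: [0.591, 0.1623, 0.183]
orientation: [3.142, 0.0, 0.2]
force: [-0.5, 0.6, -1.8]
finger_gap: 0.0436
grasp_force: 30.0
```

```bash
python3 -m pendant '[[[0,0,0.004],0],[[0,0,0.004],0],[[0,0,0.004],0],[[0,0,0.004],0],[[0,0,0],0]]'
```

```text
time_s: 28.68
position: [0.5911, 0.1623, 0.179]
orientation: [3.142, 0.0, 0.2]
force: [-0.8, -0.3, -3.5]
finger_gap: 0.0436
grasp_force: 30.0
```

```bash
python3 -m pendant '[[[0,0,0.004],0],[[0,0,0.004],0],[[0,0,0.004],0],[[0,0,0],0],[[0,0,0],0]]'
```

```text
time_s: 29.3
position: [0.5911, 0.1623, 0.1762]
orientation: [3.142, -0.0, 0.2]
force: [0.4, 0.0, -2.4]
finger_gap: 0.0438
grasp_force: 30.0
```

```bash
python3 -m pendant '[[[0,0,0.004],0],[[0,0,0.004],0],[[0,0,0.004],0],[[0,0,0],0],[[0,0,0],0]]'
```

```text
time_s: 29.92
position: [0.5912, 0.1624, 0.1732]
orientation: [3.142, -0.0, 0.199]
force: [0.5, -0.6, -2.8]
finger_gap: 0.0435
grasp_force: 30.0
```

```bash
python3 -m pendant '[[[0,0,0.004],0],[[0,0,0.004],0],[[0,0,0.004],0],[[0,0,0],0],[[0,0,0],0]]'
```

```text
time_s: 30.55
position: [0.5911, 0.1624, 0.1702]
orientation: [3.142, 0.0, 0.2]
force: [-1.1, 0.5, -3.5]
finger_gap: 0.0437
grasp_force: 30.0
```

```bash
python3 -m pendant '[[[0,0,0.004],0],[[0,0,0.004],0],[[0,0,0.004],0],[[0,0,0],0],[[0,0,0],0]]'
```

```text
time_s: 31.18
position: [0.5911, 0.1623, 0.1672]
orientation: [3.142, -0.0, 0.2]
force: [-1.1, 0.8, -1.3]
finger_gap: 0.0437
grasp_force: 30.0
```

```bash
python3 -m pendant '[[[0,0,0.004],0],[[0,0,0.004],0],[[0,0,0],0],[[0,0,0],0],[[0,0,0],0]]'
```

```text
time_s: 31.8
position: [0.5913, 0.1624, 0.1668]
orientation: [3.141, -0.001, 0.199]
force: [-4.4, -1.6, 9.5]
finger_gap: 0.0435
grasp_force: 30.0
```

```bash
python3 -m pendant '[[[0,0,0.004],0],[[0,0,0.004],0],[[0,0,0],0],[[0,0,0],0],[[0,0,0],0]]'
```

```text
time_s: 32.42
position: [0.5914, 0.1624, 0.1667]
orientation: [3.14, -0.002, 0.199]
force: [-9.0, -4.3, 21.8]
finger_gap: 0.0437
grasp_force: 30.0
```

```bash
python3 -m pendant '[[[0,0,0.002],0],[[0,0,0.002],0],[[0,0,0],0],[[0,0,0],0],[[0,0,0],0]]'
```

```text
time_s: 33.05
position: [0.5915, 0.1625, 0.1667]
orientation: [3.14, -0.002, 0.199]
force: [-12.0, -4.0, 28.7]
finger_gap: 0.0436
grasp_force: 30.0
```

Contact puts the bar top near 0.158. Contact on a disc would mean a bar below the allowed 0.150, so the band is on the bar. Ease off, release and withdraw.

```bash
python3 -m pendant '[[[0,0,-0.006],0],[[0,0,-0.006],0],[[0,0,-0.002],0],[[0,0,0],0],[[0,0,0],0]]'; python3 -m pendant '[[[0,0,0],0],[[0,0,0],0],[[0,0,0],0],[[0,0,0],0],[[0,0,0],0]]' 1;  python3 -m pendant '[[[0,0,-0.02],0],[[0,0,-0.08],0],[[0,0,-0.15],0],[[0,0,-0.2],0],[[0,0,-0.2],0]]'; python3 -m pendant '[[[-0.1,0,-0.05],0],[[-0.2,0,0],0],[[-0.15,0,0],0],[[0,0,0],0],[[0,0,0],0]]'
python3 - <<'E'
from h import *
s=bot.read_state(); a=cams.camera("wrist"); cv2.imwrite("pics/w8.png",a); W=model("wrist",s); g=cv2.cvtColor(a,6)
tr=lambda q,L:np.array(L)@Ro.from_euler("z",q[2]).as_matrix().T+[q[0],q[1],0]
q=[.5905,.1623,.2]; z0=.158-.125
# predicted silhouette of band/cups/block: bright grey caps & bench contrast along the span line
B=[[0,.022,z0+.155],[0,-.022,z0+.155],[.02,0,z0+.155],[-.02,0,z0+.155],[-.02,0,z0+.131],[0,.076,z0+.06],[0,-.076,z0+.06],[-.0235,0,.169],[.0315,0,.169]]
p=proj(W,tr(q,B)).round(0).astype(int); print(p.tolist())
c=p[2:4].mean(0).astype(int)
print("rows",[(i,int(g[i,c[0]-4:c[0]+4].mean())) for i in range(c[1]-45,c[1]+50,2)])
r=p[5][1]; print("cols",[(i,int(g[r-3:r+3,i].mean())) for i in range(p[5][0]-20,p[5][0]+24,3)],[(i,int(g[r-3:r+3,i].mean())) for i in range(p[6][0]-20,p[6][0]+24,3)])
E
```

```text
time_s: 33.67
position: [0.5913, 0.1624, 0.1669]
orientation: [3.141, -0.001, 0.199]
force: [-3.4, -2.0, 7.7]
finger_gap: 0.0439
grasp_force: 30.0
time_s: 34.3
position: [0.5911, 0.1623, 0.1656]
orientation: [-3.142, 0.0, 0.199]
force: [0.5, -0.5, 0.2]
finger_gap: 0.0871
grasp_force: 0.0
time_s: 34.92
position: [0.591, 0.1625, 0.3314]
orientation: [-3.141, -0.001, 0.2]
force: [0.7, -0.0, -0.3]
finger_gap: 0.0879
grasp_force: 0.0
time_s: 35.55
position: [0.4816, 0.1402, 0.3419]
orientation: [3.142, -0.002, 0.199]
force: [0.9, 1.1, -0.6]
finger_gap: 0.0878
grasp_force: 0.0
[[251, 62], [306, 62], [279, 35], [279, 89], [279, 90], [206, 71], [351, 71], [279, 94], [279, 23]]
rows [(17, 147), (19, 147), (21, 149), (23, 147), (25, 53), (27, 47), (29, 51), (31, 55), (33, 50), (35, 40), (37, 158), (39, 32), (41, 36), (43, 37), (45, 37), (47, 36), (49, 37), (51, 37), (53, 36), (55, 37), (57, 37), (59, 37), (61, 38), (63, 37), (65, 37), (67, 37), (69, 38), (71, 37), (73, 37), (75, 37), (77, 37), (79, 37), (81, 37), (83, 37), (85, 37), (87, 36), (89, 27), (91, 113), (93, 172), (95, 59), (97, 53), (99, 55), (101, 56), (103, 69), (105, 110), (107, 109), (109, 109), (111, 109)]
cols [(186, 148), (189, 150), (192, 149), (195, 149), (198, 148), (201, 143), (204, 110), (207, 114), (210, 88), (213, 17), (216, 17), (219, 17), (222, 18), (225, 23), (228, 24)] [(331, 25), (334, 21), (337, 20), (340, 20), (343, 18), (346, 70), (349, 122), (352, 108), (355, 150), (358, 148), (361, 148), (364, 151), (367, 154), (370, 156), (373, 130)]
```

The band sits between both discs, with slivers of bright bar visible at rows 37 and 92, and both cups are where predicted. Handing in.

```bash
python3 -c "
from workcell import bot
print(bot.job_done())"
```

```text
the job is handed in; nothing more can be done
None
```

I hung both black pairs on the bars of their own stands, broad band on the long bar and narrow band on the short one, and handed the job in at about 36 s; the hand-in gave no verdict, but the camera checks showed each band between its end discs with a cup on each side.

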